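# Clamp a boiler coil from the parts bin

### The job

Take the boiler coil out of the sloped parts bin and stand it upright, terminals up, between the open jaws of the slide-jaw fixture, turned so that the flat grey strap on its side faces into the V of the fixed jaw. Then push the sliding jaw up against it until the coil sits fully home in the V and is held. Leave the wood block and the tape roll in the bin.

Things in the scene. Friction and masses are not known exactly. Their poses are not given: they have to be found in the camera images.
- coil: Boiler coil: copper tube wound on a metal core, two terminals and a pipe end rising at the top, 105 mm tall in all. A flat grey strap runs down one side of it, on its +y side; the lower pipe end sticks out near the foot towards -x. Origin at its foot, 5 mm from the body's axis; axes as for coil_foot.
- coil_foot (a point): Centre of the coil's round underside; z runs up its axis to the terminals. The round body is 55 mm across and 74 mm tall from this point: grip it from the terminal end, 45 to 74 mm up, to stay clear of the bin's walls and of the jaws.
- coil_strap (a point): Point on the grey strap on the coil's side, 31 mm out from the axis along the coil's +y and 39 mm above the foot.
- parts_bin: Fixed grey bin, 140 mm (x) by 275 mm (y); origin on the bench under its middle, z up, x to its high back. Its floor falls 18 degrees to the front (-x), middle 39 mm up. Two dividers make three compartments, centres at y -90, 0, 90 mm; all walls stand 35 mm off the floor. The coil stands square on the sloping floor, leaning 18 degrees to the front, in any of the three.
- wood_block: Wood packing block 40x90x32 mm lying in another compartment; origin in the middle of its underside. A bystander.
- tape_roll: Roll of white tape, 60 mm across, 17 mm thick, lying flat in the third compartment; origin in the middle of its underside. A bystander.
- fixture: Fixed slide-jaw fixture. Origin on the bench right under the coil's axis when it is home in the V; z up, x from the sliding jaw to the fixed V jaw. Deck 12 mm above the bench, x -155 to 70 mm, 90 mm wide. V jaw at +x: two faces at 120 degrees, 32 mm tall above the deck. Between it and the bin stands a fixed assembly jig, up to 0.35 m tall: go over it.
- jaw (a joint): The sliding jaw's travel in m along the fixture's +x. Its flat face (60 mm wide, to 32 mm above the deck) is at x = -77.5 mm + travel; it closes as the value grows: 0.050 when it touches a coil that is home in the V, 0.065 at its end stop. Stays where left; sliding takes about 4 N, with the coil about 7 N.
- jaw_post (a point): Top of the upright black-capped post on the sliding jaw, by which it is pushed or pulled: cap 18 mm across, from 72 to 100 mm above the bench, on a 14 mm stem; the post stands 45 mm behind the jaw's face. The point is the centre of its top.
There are look-alikes about, which are no part of the job. What is shaped like the coil but red or turquoise is not meant.

How it is judged:
At the end, for the whole second after the job is handed in: The coil stands upright (within 0.08 rad) on the fixture's deck, its axis within 5 mm of the home point in the V, its strap side facing the V within 0.6 rad, the jaw closed on it (travel 46.5 to 54 mm), all at rest. Wood block and tape still lie in the bin (horizontal distance between coil_foot and fixture below 0.005 m and angle between coil_foot's own z axis and vertical below 0.08 rad and z of coil_foot in the frame of fixture between 0.008 and 0.016 m and angle between the y axis of coil_foot and the x axis of fixture, either way round below 0.6 rad and x of coil_strap in the frame of fixture above 0.01 m and value of joint jaw between 0.0465 and 0.054 m and linear speed of coil below 0.02 m/s); the robot touches nothing.
It fails at once if the wood block is moved more than 30 mm (distance of wood_block from where it was at the start of the episode above 0.03 m).
It fails at once if the tape roll is moved more than 30 mm (distance of tape_roll from where it was at the start of the episode above 0.03 m).
It also fails if it takes over 64 s, if anything falls off the work surface, if the arm or the gripper's body presses on something with over 40 N, if the wrist force passes 120 N, or if a joint passes its speed limit or range.

### The arm

A 6-joint arm with a two-finger parallel gripper is mounted at the origin on a cart in front of the work surface, level with it; the furniture and walls round the work are solid. World frame = base frame: x ahead of the robot, y to its left, z up, the work surface at z = 0. Lengths are in m, angles in rad, forces in N, time in s.
With the tool pointing down it reaches from about 0.325 to 0.9 m from the base axis. Payload 6.1 kg.
Tool frame: the origin (TCP) lies midway between the tips of the shut fingers; the grasp point (between the pads) lies 19 mm behind it (arm.tcp_to_grasp is the distance from the TCP to the grasp point, in m); z points along the fingers, y is the line along which they close (so a half turn about z gives the same grasp; the last joint's range is limited). The gripper opens to 87 mm and grips with 3 to 60 N. Pads are 19 mm wide; open, the fingers measure 117 mm over their backs; the gripper's body (75 mm by 190 mm) begins 51 mm behind the grasp point.
Start: joints at [1.06, 0.22, 1.526, -0, 1.395, -0.126], TCP at [0.235, 0.579, 0.223] pointing down, gripper open.
Joint ranges: [-2.98, 2.98], [-0.91, 2.08], [0.09, 2.57], [-1.24, 4.39], [0.2, 2.65], [-2.68, 2.68]. Speed limits (rad/s): [2.57, 2.57, 3.01, 3.14, 3.14, 3.14].

### API

Orientations are given as a rotation vector (axis times angle).
In Python, from cell import readout, viewer, ticket, arm gives the robot as it stands. The module is installed in compiled form; this text tells all that it offers.
- The arm moves only by the tool play_rows, never from a script. Its argument "commands" is a list of rows, each a list of 7 numbers: the opening, from -1 (shut) to 1 (fully open), then the shift along the tool's x, y, z in m, then the turn, a rotation vector about the tool's x, y, z in degrees. A call has exactly 10 rows; each row shifts and turns the commanded pose from where the row before left it, along the tool's axes as they then stand; what a row does not reach is not made up. A row lasts 1/10 s, in which the tool goes at most 50 mm and 8.59 degrees, less where a joint would pass 70% of its speed; a pose out of reach is approached as far as the arm can. A call is refused whole if a number of a shift passes 0.05 or a number of a turn 8.59, either way. A call with a gripper value outside its range is refused whole. The fingers move at their own pace and stop on an object; "grip_force" is the grip in N (left out, the last holds). Time passes only in rows, so rows that do not move let the fingers close, or fill a call up. It gives the time, the measured TCP pose, the force, the opening and the grip force at its end, in the units of the state.
- readout.read_state(): the state, without advancing time (a new reading comes with each control period).
- viewer.camera(name): name is "scene" or "side" or "wrist"; returns a dict with "pixels" (400x640x3 uint8, blue, green, red), "z_map" (400x640 float32, m along the optical axis (not along the pixel's ray), 0 where there is no reading), "mtx" (3x3 intrinsics, pixels), "R" (3x3) and "t" (3): a world point X has camera coordinates R X + t. Camera axes: x right, y down, z forward; pixel columns grow to the right and rows downward; lengths in m; the calibration is good to about 2 mm. The wrist camera is an equidistant fisheye: a pixel r from the principal point sees the ray r / f radians off the axis. A picture is of the moment at which its call begins.
- ticket.hand_in(): hands the job in; it is judged then, once.
Trained networks look in a picture, given as the dict that the camera call returned (one of the last four; its "shot" number tells which), for a name from the list of things; names that differ only in an ending like _2 or _b are one class to them, and where a whole thing is asked for, a point or a joint stands for the part that bears it (a point fixed in the world has none). Each returns a list of dicts, best first, with "conf" (0 to 1); they miss things now and then, are a little off and sometimes report something else, mostly with a low value. They report only what shows in the picture. A call takes as long as a camera call. They do not tell look-alikes from the thing itself.
- viewer.boxes_of(picture, label): "location" ([x, y, z] in m, in the coordinates of the camera as it stood for that picture, good to about 4 mm: the middle of the surface that is visible of it).
- viewer.spot_point(picture, label): "location" ([x, y, z] in m, in the coordinates of the camera as it stood for that picture, good to about 4 mm: a listed point, or the origin of a listed thing).
The state is a dict: "clock": time; "q": joint angles; "joint_velocities": joint speeds; "tau": joint torques, N m; "position": TCP position; "eef_rot": TCP orientation; "contact_force": force on the tool from outside, world axes, zero at the start; "moment": the same for the moment, N m; "width": finger opening in m; "grip_force": force on a finger pad.
Only numpy, scipy, OpenCV 4.12 (cv2) and the standard library are available. Lean on these libraries where they do the work, as an engineer would, in place of code of your own. Each camera call takes 0.05 s, during which the arm holds its last target. There are 200 camera calls.

## Working session

There is one attempt and no reset: what is moved stays moved. The work goes in short steps, Python scripts to look and compute and a tool call to move; the robot and the scene stay as the last step left them, time stands still between calls to the robot, and variables do not carry over. Pictures are saved under pics/ and viewed, at most 10 in all, crops included, and the job is handed in when it is done.

Besides the shell and the picture viewer there is one more tool, called after "Emit:" as name(argument=value, ...), one argument or row to a line, values as JSON. play_rows: Moves the arm, as the interface text tells. Its arguments: {"type":"object","properties":{"commands":{"type":"array"},"grip_force":{"type":"number"}},"required":["commands"]}

```bash
mkdir -p pics; cat > h.py <<'E'
import numpy as np, cv2
from cell import readout, viewer, ticket, arm
def w(p,c): return p['R'].T@(np.array(c)-p['t'])
def det(p,l,k=4):
    for f in ('boxes_of','spot_point'):
        try:
            for d in getattr(viewer,f)(p,l)[:k]:
                c=d['location']; m=p['mtx']; 
                print(l,f,'%.2f'%d['conf'],w(p,c).round(4),'px',(m@(np.array(c)/c[2]))[:2].round())
        except Exception as e: print(l,f,e)
E
python3 - <<'E'
from h import *
print(readout.read_state(), arm.tcp_to_grasp)
for n in ('scene','side'):
    p=viewer.camera(n); cv2.imwrite(f'pics/{n}1.png',p['pixels']); print(n,p['R'].round(3).tolist(),p['t'])
    for l in ('coil','coil_foot','coil_strap','parts_bin','wood_block','tape_roll','fixture','jaw_post'): det(p,l)
E
```

```text
{'clock': 0.0, 'q': array([ 1.05988048e+00,  2.21225743e-01,  1.52764080e+00, -4.18925584e-05,
        1.39467321e+00, -1.26130583e-01]), 'joint_velocities': array([-0.00036204, -0.00149909,  0.00087993, -0.00065271, -0.00036206,
       -0.00095863]), 'tau': array([ 8.27138210e-04, -4.94607568e+01, -3.87378895e+01,  6.99243648e-02,
        5.69869496e-02, -1.33616895e-04]), 'position': array([0.23432475, 0.5787328 , 0.22142177]), 'eef_rot': array([-6.00576685e-01, -3.08306968e+00,  2.92440461e-03]), 'contact_force': array([ 0.05353732, -0.30878439,  0.63052012]), 'moment': array([0.00017881, 0.02537236, 0.02959525]), 'grip_force': 0.0, 'width': 0.08741822394719019} 0.0187
scene [[0.733, 0.68, -0.008], [0.519, -0.567, -0.64], [-0.44, 0.465, -0.768]] [-0.38815928 -0.15314614  1.55191971]
coil boxes_of 0.60 [ 0.4755 -0.2277  0.0353] px [263. 259.]
coil boxes_of 0.54 [0.5047 0.4205 0.0962] px [390. 150.]
coil boxes_of 0.50 [0.3783 0.5164 0.0359] px [378. 136.]
coil boxes_of 0.50 [0.3843 0.341  0.0353] px [353. 157.]
coil spot_point 0.85 [0.509  0.4376 0.0367] px [392. 159.]
coil spot_poi
[... 2761 characters left out ...]
.69 [0.5204 0.4523 0.0772] px [271. 269.]
parts_bin spot_point 0.61 [5.299e-01 3.574e-01 3.000e-04] px [277. 266.]
wood_block boxes_of 0.62 [0.5177 0.3564 0.0605] px [280. 252.]
wood_block boxes_of 0.42 [0.493  0.4511 0.0914] px [280. 266.]
wood_block spot_point 0.82 [0.5147 0.3497 0.0331] px [282. 257.]
wood_block spot_point 0.18 [ 0.5687 -0.2312 -0.0023] px [302. 172.]
tape_roll boxes_of 0.54 [0.513  0.2579 0.048 ] px [288. 236.]
tape_roll spot_point 0.73 [0.5144 0.2601 0.0339] px [288. 239.]
tape_roll spot_point 0.20 [5.301e-01 3.549e-01 1.000e-04] px [277. 265.]
fixture boxes_of 0.93 [ 0.582  -0.2121  0.0107] px [298. 171.]
fixture spot_point 0.57 [ 0.5653 -0.2354 -0.0021] px [303. 171.]
```

```bash
python3 - <<'E'
import cv2,numpy as np
a=cv2.imread('pics/scene1.png')[100:320,220:460]; b=cv2.imread('pics/side1.png')[130:350,220:400]
a=cv2.resize(a,None,fx=2.5,fy=2.5,interpolation=3); cv2.imwrite('pics/a.png',a)
cv2.imwrite('pics/b.png',cv2.resize(b,None,fx=2.7,fy=2.7,interpolation=3))
E
```

```text
(no output)
```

View pics/a.png

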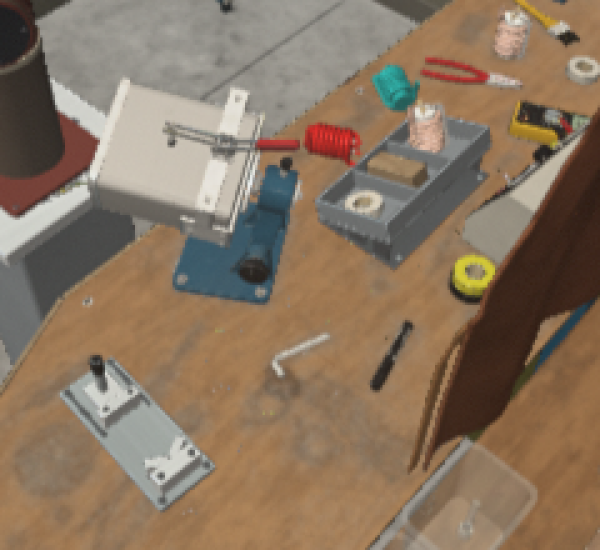

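View pics/b.png

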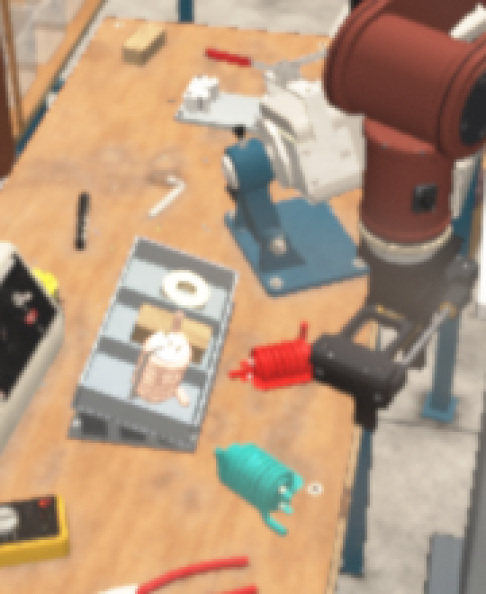

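Candidates in the scene picture: the copper coil in the bin (391,150), a turquoise one (379,135), a red one (353,157), and a copper one standing loose on the bench behind (425,114). The copper one in the bin is meant. Its strap points towards +x+y and its lower pipe towards -x+y.

```bash
cat >> h.py <<'E'
from scipy.spatial.transform import Rotation as Ro
def pose():
    s=readout.read_state(); return s['position'],Ro.from_rotvec(s['eef_rot'])
def frame(z,y):  # tool rotation with z axis, y approx
    z=np.array(z,float);z/=np.linalg.norm(z);y=np.array(y,float);y-=z*(y@z);y/=np.linalg.norm(y)
    return Ro.from_matrix(np.c_[np.cross(y,z),y,z])
def plan(P,R,n=10):
    """turn first, then shift in the turned tool frame"""
    p,R0=pose(); tv=(R0.inv()*R).as_rotvec(degrees=True)
    print('turn deg',tv.round(2),'shift-after mm',(1e3*R.inv().apply(np.array(P)-p)).round(1),'shift-before mm',(1e3*R0.inv().apply(np.array(P)-p)).round(1))
def cloud(p):
    z=p['z_map'];v,u=np.nonzero(z>0);m=p['mtx'];d=z[v,u]
    c=np.c_[(u-m[0,2])/m[0,0]*d,(v-m[1,2])/m[1,1]*d,d]
    return (c-p['t'])@p['R'],p['pixels'][v,u]
E
python3 - <<'E'
from h import *
# bin yaw and fixture yaw from side/scene clouds
for n in ('scene','side'):
    p=viewer.camera(n);X,c=cloud(p)
    # front wall/top ridges : fit plane to bin floor points
    m=(abs(X[:,0]-.525)<.1)&(abs(X[:,1]-.357)<.16)&(X[:,2]>.012)
    r=cv2.minAreaRect(X[m,:2].astype(np.float32));print(n,'bin',m.sum(),r)
    m=(abs(X[:,0]-.52)<.14)&(abs(X[:,1]+.234)<.07)&(X[:,2]>.007)&(X[:,2]<.017)
    print('fix',m.sum(),cv2.minAreaRect(X[m,:2].astype(np.float32)))
    m=(abs(X[:,0]-.52)<.14)&(abs(X[:,1]+.234)<.07)&(X[:,2]>.03)
    print('jaws',np.c_[X[m]].round(3)[:40:2].tolist())
f=np.array([.5115,.4325,.031]);a=np.array([-.309,0,.951])
t=np.radians(133)
R=frame(-a,[np.cos(t)*.951,np.sin(t),np.cos(t)*.309]);plan(f+.17*a,R)
E
```

```text
scene bin 2129 ((0.5206595659255981, 0.3498745858669281), (0.14697250723838806, 0.27974092960357666), 1.0086028575897217)
fix 1080 ((0.5220654010772705, -0.22889363765716553), (0.09088095277547836, 0.22611181437969208), 84.58338165283203)
jaws [[0.448, -0.22, 0.099], [0.451, -0.215, 0.097], [0.452, -0.223, 0.101], [0.453, -0.217, 0.095], [0.451, -0.227, 0.099], [0.457, -0.223, 0.1], [0.461, -0.218, 0.099], [0.457, -0.227, 0.099], [0.463, -0.224, 0.101], [0.455, -0.23, 0.095], [0.461, -0.227, 0.098], [0.462, -0.22, 0.091], [0.454, -0.231, 0.09], [0.459, -0.227, 0.09], [0.463, -0.222, 0.088], [0.45, -0.23, 0.077], [0.46, -0.228, 0.087], [0.463, -0.223, 0.083], [0.457, -0.231, 0.081], [0.463, -0.227, 0.083]]
side bin 3094 ((0.5195006132125854, 0.35369354486465454), (0.1432245522737503, 0.2861389219760895), 0.9660630822181702)
fix 185 ((0.5738129019737244, -0.22431305050849915), (0.12439914047718048, 0.10155592858791351), 3.4936118125915527)
jaws [[0.62, -0.266, 0.04], [0.609, -0.256, 0.047], [0.614, -0.259, 0.04], [0.604, -0.254, 0.043], [0.588, -0.261, 0.041], [0.615, -0.246, 0.042], [0.607, -0.248, 0.042], [0.597, -0.244, 0.045], [0.59, -0.25, 0.042], [0.583, -0.257, 0.039], [0.614, -0.241, 0.04], [0.604, -0.233, 0.046], [0.597, -0.242, 0.041], [0.59, -0.248, 0.039], [0.582, -0.254, 0.036], [0.615, -0.224, 0.045], [0.607, -0.226, 0.045], [0.601, -0.238, 0.038], [0.593, -0.241, 0.038], [0.585, -0.246, 0.035]]
turn deg [  3.45 -18.68 -64.48] shift-after mm [ -49.2 -246.6   97.7] shift-before mm [-263.1  -51.8   29.9]
```

Emit:
play_rows(
  commands=[
    [1, -0.0263, -0.0052, 0.003, 0, 0, 0],
    [1, -0.0263, -0.0052, 0.003, 0, 0, 0],
    [1, -0.0263, -0.0052, 0.003, 0, 0, 0],
    [1, -0.0263, -0.0052, 0.003, 0, 0, 0],
    [1, -0.0263, -0.0052, 0.003, 0, 0, 0],
    [1, -0.0263, -0.0052, 0.003, 0, 0, 0],
    [1, -0.0263, -0.0052, 0.003, 0, 0, 0],
    [1, -0.0263, -0.0052, 0.003, 0, 0, 0],
    [1, -0.0263, -0.0052, 0.003, 0, 0, 0],
    [1, -0.0263, -0.0052, 0.003, 0, 0, 0],
  ],
  grip_force=25,
)

```text
clock: 2.8
position: [0.4597, 0.4317, 0.1925]
eef_rot: [0.601, 3.084, 0.0]
contact_force: [-0.5, -0.2, 0.8]
width: 0.0869
grip_force: 0.0
```

Emit:
play_rows(
  commands=[
    [1, 0, 0, 0, 0.345, -1.87, -6.45],
    [1, 0, 0, 0, 0.345, -1.87, -6.45],
    [1, 0, 0, 0, 0.345, -1.87, -6.45],
    [1, 0, 0, 0, 0.345, -1.87, -6.45],
    [1, 0, 0, 0, 0.345, -1.87, -6.45],
    [1, 0, 0, 0, 0.345, -1.87, -6.45],
    [1, 0, 0, 0, 0.345, -1.87, -6.45],
    [1, 0, 0, 0, 0.345, -1.87, -6.45],
    [1, 0, 0, 0, 0.345, -1.87, -6.45],
    [1, 0, 0, 0, 0.345, -1.87, -6.45],
  ],
)

```text
clock: 3.8
position: [0.4587, 0.4325, 0.1926]
eef_rot: [-1.049, 2.643, -0.166]
contact_force: [-1.1, 0.8, -0.2]
width: 0.0873
grip_force: 0.0
```

```bash
python3 - <<'E'
from h import *
p=viewer.camera('wrist');cv2.imwrite('pics/w1.png',p['pixels']);print(p['mtx'].round(1).tolist())
for l in ('coil','coil_foot','coil_strap','wood_block','parts_bin'): det(p,l)
z=readout.read_state();print(z['position'],z['eef_rot'],z['q'])
f=np.array([.5115,.4325,.031]);a=np.array([-.309,0,.951])
t=np.radians(133)
R=frame(-a,[np.cos(t)*.951,np.sin(t),np.cos(t)*.309]);plan(f+.17*a,R)
E
```

```text
[[309.7, 0.0, 318.0], [0.0, 309.7, 200.8], [0.0, 0.0, 1.0]]
coil boxes_of 0.96 [0.3706 0.5149 0.0444] px [486. 156.]
coil boxes_of 0.79 [0.3718 0.3528 0.0487] px [355.  17.]
coil boxes_of 0.62 [0.4854 0.4284 0.1057] px [316. 199.]
coil spot_point 0.80 [0.5148 0.4401 0.0331] px [321. 191.]
coil spot_point 0.70 [0.4049 0.5009 0.0312] px [441. 164.]
coil_foot boxes_of 0.83 [0.3687 0.5244 0.0491] px [496. 164.]
coil_foot boxes_of 0.70 [0.4804 0.4267 0.1098] px [317. 197.]
coil_foot spot_point 0.64 [0.4059 0.5126 0.0316] px [448. 173.]
coil_strap boxes_of 0.80 [0.3752 0.3599 0.0479] px [359.  27.]
coil_strap boxes_of 0.68 [0.4816 0.4268 0.1047] px [318. 195.]
coil_strap boxes_of 0.60 [0.3728 0.5214 0.0447] px [488. 162.]
coil_strap spot_point 0.86 [0.3569 0.3753 0.0281] px [390.  23.]
coil_strap spot_point 0.60 [0.3609 0.5018 0.0297] px [482. 133.]
wood_block boxes_of 0.90 [0.5019 0.3507 0.0679] px [253. 136.]
wood_block spot_point 0.70 [0.5167 0.3499 0.0375] px [256. 137.]
parts_bin boxes_of 0.71 [0.5223 0.3502 0.0529] px [247. 145.]
parts_bin spot_point 0.58 [0.5274 0.3536 0.0044] px [264. 137.]
[0.45905294 0.43237362 0.19253545] [-1.04178855  2.64684912 -0.16509535] [ 0.74469875  0.09978006  1.75203997 -0.24152269  1.06767826 -1.48279927]
turn deg [-0.01  0.01 -0.03] shift-after mm [-0.1  0.1 -0.2] shift-before mm [-0.1  0.1 -0.2]
```

View pics/w1.png

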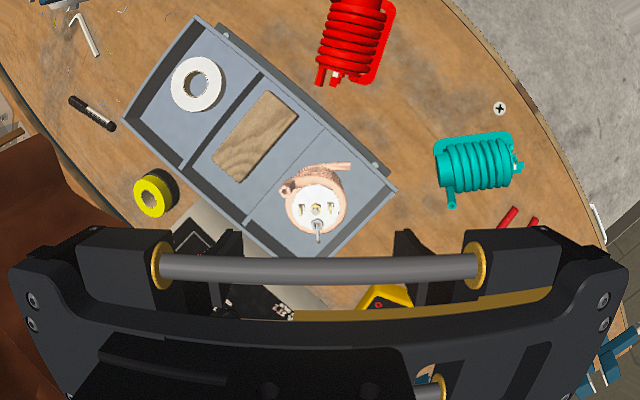

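The wrist picture shows the copper coil in the end compartment at (314,205), lower pipe end at (345,167), block at (255,135), tape at (195,85), red at (350,40) and turquoise at (475,165). I'll check it in a close crop and fit its body from depth.

```bash
cat >> h.py <<'E'
def wcloud(p):
    z=p['z_map'];v,u=np.nonzero(z>0);m=p['mtx'];d=z[v,u]
    dx,dy=u-m[0,2],v-m[1,2];r=np.hypot(dx,dy)+1e-9;th=r/m[0,0];k=np.tan(th)*d/r
    c=np.c_[dx*k,dy*k,d];ok=th<1.2
    return ((c-p['t'])@p['R'])[ok],p['pixels'][v,u][ok],np.c_[u,v][ok]
E
python3 - <<'E'
from h import *
p=viewer.camera('wrist');cv2.imwrite('pics/w2.png',cv2.resize(p['pixels'][140:260,250:390],None,fx=4.5,fy=4.5,interpolation=2))
X,c,uv=wcloud(p)
f=np.array([.5115,.4325,.031]);
B=np.c_[[.951,0,.309],[0,1,0],[-.309,0,.951]]
L=(X-f)@B
m=(np.hypot(L[:,0],L[:,1])<.042)&(L[:,2]>.066)&(L[:,2]<.08)
print('top',m.sum(),L[m].mean(0).round(4),cv2.minEnclosingCircle(L[m][:,:2].astype(np.float32)), np.percentile(L[m][:,2],[10,50,90]).round(4))
m=(np.hypot(L[:,0],L[:,1])<.05)&(L[:,2]>.078);print('terms',L[m].round(3)[::max(1,m.sum()//12)].tolist())
m=(np.hypot(L[:,0],L[:,1])<.05)&(L[:,2]>.01)&(L[:,2]<.066);print('low',m.sum())
for q,k,x in zip(L[m],uv[m],c[m]):
    if np.hypot(*q[:2])>.029 and k[0]%4==0: print(q.round(3),k,x)
# bin floor plane
m=(abs(X[:,1]-.435)<.035)&(abs(X[:,0]-.525)<.055)&(abs(L[:,2])<.008)
A=np.c_[X[m,:2],np.ones(m.sum())];print('floor',m.sum(),np.linalg.lstsq(A,X[m,2],rcond=None)[0], np.median(L[m,2]))
E
```

```text
top 882 [0.0005 0.0012 0.0764] ((0.0027517571579664946, -0.0017146628815680742), 0.028389858081936836) [0.073  0.0772 0.0794]
terms [[-0.007, -0.028, 0.08], [0.023, -0.039, 0.194], [-0.012, -0.033, 0.257], [-0.039, 0.0, 0.257], [0.034, -0.035, 0.228], [-0.036, 0.0, 0.274], [0.01, -0.049, 0.281], [-0.035, -0.001, 0.281], [-0.012, -0.025, 0.282], [-0.036, 0.007, 0.283], [-0.029, 0.001, 0.283], [-0.021, -0.017, 0.29], [-0.008, 0.049, 0.258]]
low 945
[-0.032 -0.038  0.034] [312 142] [149 144 138]
[-0.034 -0.035  0.034] [316 142] [174 167 157]
[-0.031 -0.037  0.033] [312 143] [170 161 153]
[-0.034 -0.034  0.034] [316 143] [174 166 156]
[-0.03  -0.037  0.034] [312 144] [175 167 156]
[-0.033 -0.034  0.034] [316 144] [174 165 156]
[-0.03  -0.036  0.034] [312 145] [173 167 157]
[-0.032 -0.033  0.034] [316 145] [174 164 156]
[-0.024 -0.037  0.011] [308 146] [141 138 134]
[-0.029 -0.035  0.034] [312 146] [173 166 156]
[-0.026 -0.038  0.034] [308 147] [162 155 146]
[-0.028 -0.035  0.034] [312 147] [171 165 154]
[-0.025 -0.037  0.033] [308 148] [174 166 157]
[-0.027 -0.034  0.034] [312 148] [173 
[... 4924 characters left out ...]
 185] [171 165 155]
[ 0.024 -0.035  0.034] [276 186] [174 168 158]
[ 0.022 -0.032  0.034] [280 186] [162 161 161]
[ 0.028 -0.037  0.034] [272 187] [144 141 136]
[ 0.025 -0.034  0.034] [276 187] [172 167 156]
[ 0.029 -0.036  0.034] [272 188] [158 153 145]
[ 0.026 -0.033  0.033] [276 188] [173 168 157]
[ 0.03  -0.036  0.033] [272 189] [172 165 157]
[ 0.027 -0.033  0.033] [276 189] [169 164 154]
[ 0.03  -0.035  0.034] [272 190] [175 168 157]
[ 0.031 -0.034  0.033] [272 191] [172 166 156]
[ 0.032 -0.034  0.033] [272 192] [171 166 156]
[ 0.033 -0.033  0.034] [272 193] [171 166 156]
[ 0.033 -0.032  0.034] [272 194] [170 163 156]
floor 2815 [ 0.32589547  0.00878219 -0.13496308] 0.004314596461560494
```

View pics/w2.png

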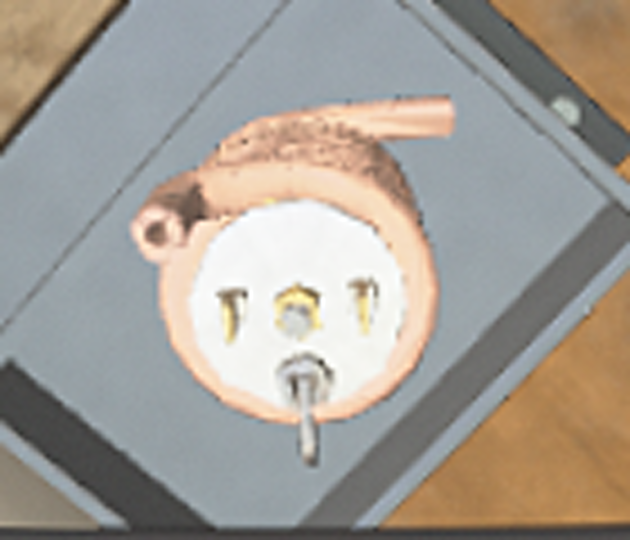

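The crop confirms it: copper coil, terminals towards me, lower pipe pointing right (coil -x), top disc centred at crop (299,309), which is wrist pixel (316.5,208.7). Next, a top-disc fit.

```bash
python3 - <<'E'
from h import *
p=viewer.camera('wrist');X,c,uv=wcloud(p)
f=np.array([.5102,.4325,.0351]);y=np.radians(1.3)
bx=np.array([np.cos(y),np.sin(y),0]);a=-bx*.309+[0,0,.951];B=np.c_[bx*.951+[0,0,.309],[-np.sin(y),np.cos(y),0],a]
L=(X-f)@B
s=c.astype(int);m=(np.hypot(L[:,0],L[:,1])<.035)&(L[:,2]>.066)&(L[:,2]<.082)&(s.min(1)>195)
print(m.sum(),L[m].mean(0),np.median(L[m,2]),cv2.minAreaRect(L[m][:,:2].astype(np.float32)),cv2.minEnclosingCircle(L[m][:,:2].astype(np.float32)))
k=(abs(uv-[316.5,208.7]).max(1)<12);q=L[k]; print('center',np.median(q[(q[:,2]>.066)&(q[:,2]<.08)],0))
print('bin floor med',np.median(L[(abs(L[:,2])<.006)&(np.hypot(L[:,0],L[:,1])<.05)][:,2]))
E
```

```text
1628 [ 0.0024175  -0.00129171  0.07788681] 0.07887933456856673 ((0.003959201276302338, 0.000998660922050476), (0.04577828198671341, 0.04776996746659279), 74.74368286132812) ((0.0031281239353120327, -0.0008964266744442284), 0.025187546387314796)
center [0.00302375 0.00023093 0.07914501]
bin floor med -2.8303825895205934e-05
```

```bash
python3 - <<'E'
from h import *
p,R=pose();f=np.array([.5131,.4320,.036]);a=-R.apply([0,0,1]);print(a)
plan(f+.12*a,R);plan(f+.043*a,R)
E
```

```text
[-3.09160426e-01 -4.49504580e-05  9.51009900e-01]
turn deg [0. 0. 0.] shift-after mm [-2.  -2.4 45.6] shift-before mm [-2.  -2.4 45.6]
turn deg [0. 0. 0.] shift-after mm [ -2.   -2.4 122.6] shift-before mm [ -2.   -2.4 122.6]
```

Emit:
play_rows(
  commands=[
    [1, -0.001, -0.0012, 0.016, 0, 0, 0],
    [1, -0.001, -0.0012, 0.016, 0, 0, 0],
    [1, 0, 0, 0.016, 0, 0, 0],
    [1, 0, 0, 0.016, 0, 0, 0],
    [1, 0, 0, 0.015, 0, 0, 0],
    [1, 0, 0, 0.015, 0, 0, 0],
    [1, 0, 0, 0.015, 0, 0, 0],
    [1, 0, 0, 0.0136, 0, 0, 0],
    [1, 0, 0, 0, 0, 0, 0],
    [1, 0, 0, 0, 0, 0, 0],
  ],
)

```text
clock: 5.45
position: [0.4997, 0.4319, 0.0766]
eef_rot: [-1.043, 2.647, -0.165]
contact_force: [0.1, 0.2, 0.5]
width: 0.0871
grip_force: 0.0
```

Emit:
play_rows(
  commands=[
    [-1, 0, 0, 0, 0, 0, 0],
    [-1, 0, 0, 0, 0, 0, 0],
    [-1, 0, 0, 0, 0, 0, 0],
    [-1, 0, 0, 0, 0, 0, 0],
    [-1, 0, 0, 0, 0, 0, 0],
    [-1, 0, 0, 0, 0, 0, 0],
    [-1, 0, 0, 0, 0, 0, 0],
    [-1, 0, 0, 0, 0, 0, 0],
    [-1, 0, 0, 0, 0, 0, 0],
    [-1, 0, 0, 0, 0, 0, 0],
  ],
  grip_force=30,
)

```text
clock: 6.45
position: [0.4997, 0.4322, 0.0772]
eef_rot: [-1.043, 2.646, -0.165]
contact_force: [-2.6, -0.7, 4.6]
width: 0.0541
grip_force: 30.0
```

Emit:
play_rows(
  commands=[
    [-1, 0, 0, -0.006, 0, 0, 0],
    [-1, 0, 0, -0.012, 0, 0, 0],
    [-1, 0, 0, -0.016, 0, 0, 0],
    [-1, 0, 0, -0.022, 0, 0, 0],
    [-1, 0, 0, -0.025, 0, 0, 0],
    [-1, 0, 0, -0.025, 0, 0, 0],
    [-1, 0, 0, -0.025, 0, 0, 0],
    [-1, 0, 0, -0.025, 0, 0, 0],
    [-1, 0, 0, -0.024, 0, 0, 0],
    [-1, 0, 0, -0.02, 0, 0, 0],
  ],
)

```text
clock: 7.45
position: [0.4373, 0.4322, 0.27]
eef_rot: [-1.042, 2.644, -0.163]
contact_force: [0.6, 0.5, -2.5]
width: 0.054
grip_force: 30.0
```

```bash
python3 - <<'E'
from h import *
s=readout.read_state();print(s['position'],s['width'],s['contact_force'])
t=np.radians(84.6);R=frame([0,0,-1],[np.cos(t),np.sin(t),0]);p,_=pose();plan([p[0],p[1],.45],R);plan([.5644,-.2329,.45],R)
p=viewer.camera('wrist');X,c,uv=wcloud(p)
p2=viewer.camera('scene');Y,_=cloud(p2);m=(abs(Y[:,1]-.05)<.2)&(abs(Y[:,0]-.45)<.25)&(Y[:,2]>.1);print(Y[m].min(0),Y[m].max(0))
E
```

```text
[0.43726981 0.4321575  0.27003432] 0.053965264197145424 [ 0.62809944  0.45283055 -2.46402286]
turn deg [-5.91 17.69 48.  ] shift-after mm [   0.    0. -180.] shift-before mm [ -41.1  -37.9 -171.1]
turn deg [-5.91 17.69 48.  ] shift-after mm [-189.2 -650.1 -180. ] shift-before mm [ 324.1 -606.8 -132.8]
[ 0.20071538 -0.12789826  0.10032672] [0.52031342 0.24976552 0.63433057]
```

Emit:
play_rows(
  commands=[
    [-1, 0, 0, 0, -0.591, 1.769, 4.8],
    [-1, 0, 0, 0, -0.591, 1.769, 4.8],
    [-1, 0, 0, 0, -0.591, 1.769, 4.8],
    [-1, 0, 0, 0, -0.591, 1.769, 4.8],
    [-1, 0, 0, 0, -0.591, 1.769, 4.8],
    [-1, 0, 0, 0, -0.591, 1.769, 4.8],
    [-1, 0, 0, 0, -0.591, 1.769, 4.8],
    [-1, 0, 0, 0, -0.591, 1.769, 4.8],
    [-1, 0, 0, 0, -0.591, 1.769, 4.8],
    [-1, 0, 0, 0, -0.591, 1.769, 4.8],
  ],
)

```text
clock: 8.55
position: [0.4378, 0.4316, 0.2661]
eef_rot: [-0.154, -3.135, 0.004]
contact_force: [0.6, 0.6, -3.1]
width: 0.0546
grip_force: 30.0
```

Emit:
play_rows(
  commands=[
    [-1, 0, 0, -0.018, 0, 0, 0],
    [-1, 0, 0, -0.018, 0, 0, 0],
    [-1, 0, 0, -0.018, 0, 0, 0],
    [-1, 0, 0, -0.018, 0, 0, 0],
    [-1, 0, 0, -0.018, 0, 0, 0],
    [-1, 0, 0, -0.018, 0, 0, 0],
    [-1, 0, 0, -0.018, 0, 0, 0],
    [-1, 0, 0, -0.018, 0, 0, 0],
    [-1, 0, 0, -0.018, 0, 0, 0],
    [-1, 0, 0, -0.018, 0, 0, 0],
  ],
)

```text
clock: 9.55
position: [0.4383, 0.432, 0.4468]
eef_rot: [-0.149, -3.136, 0.004]
contact_force: [0.2, -0.0, -3.0]
width: 0.0543
grip_force: 30.0
```

```bash
python3 - <<'E'
from h import *
t=np.radians(84.6);R=frame([0,0,-1],[np.cos(t),np.sin(t),0]);plan([.5644,-.2329,.45],R)
s=readout.read_state();print(s['position'],s['q'],s['width'])
E
```

```text
turn deg [-0.16 -0.11 -0.03] shift-after mm [-188.1 -650.1   -3.2] shift-before mm [-188.5 -650.    -1.8]
[0.43826767 0.43199979 0.44678304] [ 6.50554982e-01  1.61099270e-01  1.18294349e+00 -7.92286670e-04
  1.80076062e+00 -8.25620074e-01] 0.054272285355929116
```

Emit:
play_rows(
  commands=[
    [-1, -0.014, -0.018, 0, 0, 0, 0],
    [-1, -0.014, -0.03, 0, 0, 0, 0],
    [-1, -0.014, -0.0346, 0, 0, 0, 0],
    [-1, -0.014, -0.0346, 0, 0, 0, 0],
    [-1, -0.014, -0.0346, 0, 0, 0, 0],
    [-1, -0.014, -0.0346, 0, 0, 0, 0],
    [-1, -0.014, -0.0346, 0, 0, 0, 0],
    [-1, -0.014, -0.0346, 0, 0, 0, 0],
    [-1, -0.014, -0.0346, 0, 0, 0, 0],
    [-1, -0.014, -0.0346, 0, 0, 0, 0],
  ],
)

```text
clock: 10.55
position: [0.547, 0.0939, 0.4467]
eef_rot: [-0.149, -3.136, 0.003]
contact_force: [0.6, -0.2, -3.4]
width: 0.0545
grip_force: 30.0
```

Emit:
play_rows(
  commands=[
    [-1, -0.008, -0.0346, 0, 0, 0, 0],
    [-1, -0.008, -0.0346, 0, 0, 0, 0],
    [-1, -0.008, -0.0346, 0, 0, 0, 0],
    [-1, -0.008, -0.0346, 0, 0, 0, 0],
    [-1, -0.008, -0.0346, 0, 0, 0, 0],
    [-1, -0.008, -0.0346, 0, 0, 0, 0],
    [-1, 0, -0.0346, 0, 0, 0, 0],
    [-1, 0, -0.034, 0, 0, 0, 0],
    [-1, 0, -0.03, 0, 0, 0, 0],
    [-1, 0, -0.018, 0, 0, 0, 0],
  ],
)

```text
clock: 11.55
position: [0.5634, -0.2341, 0.4467]
eef_rot: [-0.152, -3.135, 0.003]
contact_force: [0.0, 0.5, -3.7]
width: 0.0545
grip_force: 30.0
```

```bash
python3 - <<'E'
from h import *
t=np.radians(84.6);R=frame([0,0,-1],[np.cos(t),np.sin(t),0]);plan([.5644,-.2329,.20],R)
s=readout.read_state();print(s['position'],s['eef_rot'],s['width'])
p=viewer.camera('wrist');cv2.imwrite('pics/w3.png',p['pixels'])
for l in ('fixture','jaw_post','coil_strap','coil_foot'): det(p,l,2)
X,c,uv=wcloud(p)
m=(abs(X[:,0]-.52)<.15)&(abs(X[:,1]+.234)<.07)&(X[:,2]>.006)&(X[:,2]<.018)
print('fix',m.sum(),cv2.minAreaRect(X[m,:2].astype(np.float32)))
m=(abs(X[:,0]-.52)<.15)&(abs(X[:,1]+.234)<.07)&(X[:,2]>.085)&(X[:,2]<.11);print('post',m.sum(),X[m].mean(0))
p=viewer.camera('scene');X,c=cloud(p);det(p,'jaw_post',2);det(p,'fixture',2)
m=(abs(X[:,0]-.52)<.14)&(abs(X[:,1]+.234)<.07)&(X[:,2]>.007)&(X[:,2]<.017)
print('fix',m.sum(),cv2.minAreaRect(X[m,:2].astype(np.float32)))
p=viewer.camera('side');det(p,'jaw_post',2);det(p,'coil_foot',2);det(p,'coil_strap',2)
E
```

```text
turn deg [-0.11 -0.17 -0.14] shift-after mm [ -0.9   1.2 246.7] shift-before mm [ -1.6   1.7 246.7]
[ 0.56341855 -0.23405502  0.44671251] [-1.51760600e-01 -3.13490703e+00  2.85739383e-03] 0.05448309161114898
fixture boxes_of 0.74 [ 0.5175 -0.2267  0.0129] px [320. 131.]
fixture spot_point 0.93 [ 0.566  -0.2295 -0.0008] px [321. 156.]
jaw_post boxes_of 0.76 [ 0.4728 -0.2214  0.0315] px [321. 106.]
jaw_post spot_point 0.93 [ 0.4558 -0.2202  0.1002] px [321.  93.]
coil_strap boxes_of 0.91 [ 0.5413 -0.2328  0.4783] px [316. 230.]
coil_strap boxes_of 0.82 [0.3869 0.3424 0.0422] px [659.  16.]
coil_strap spot_point 0.94 [0.3586 0.503  0.026 ] px [752. -10.]
coil_strap spot_point 0.93 [0.3537 0.3798 0.0301] px [679.  -6.]
coil_foot boxes_of 0.83 [ 0.5436 -0.2303  0.4806] px [322. 236.]
coil_foot boxes_of 0.69 [0.3764 0.5231 0.0469] px [780.  -4.]
coil_foot spot_point 0.84 [0.4069 0.5118 0.0303] px [753.  21.]
coil_foot spot_point 0.62 [0.3368 0.3312 0.0227] px [646. -13.]
fix 3667 ((0.5225477814674377, -0.22765207290649414), (0.09023182094097137, 0.2236138880252838), 84.87105560302734)
post
[... 293 characters left out ...]
194.]
fixture spot_point 0.84 [ 0.5614 -0.2331 -0.0049] px [281. 282.]
fix 1069 ((0.5216657519340515, -0.2286563515663147), (0.09112311154603958, 0.22670577466487885), 84.79568481445312)
coil_foot boxes_of 0.82 [0.3647 0.5402 0.0375] px [316. 307.]
coil_foot boxes_of 0.64 [0.3724 0.3659 0.0393] px [324. 265.]
coil_foot spot_point 0.78 [ 0.5612 -0.2321  0.3979] px [303.  82.]
coil_foot spot_point 0.59 [0.4059 0.5056 0.0249] px [305. 299.]
coil_strap boxes_of 0.87 [ 0.5536 -0.2192  0.4424] px [304.  72.]
coil_strap boxes_of 0.66 [0.3715 0.5431 0.0413] px [314. 306.]
coil_strap spot_point 0.87 [0.36   0.3792 0.0252] px [327. 271.]
coil_strap spot_point 0.59 [0.3624 0.4985 0.0288] px [320. 298.]
```

View pics/w3.png

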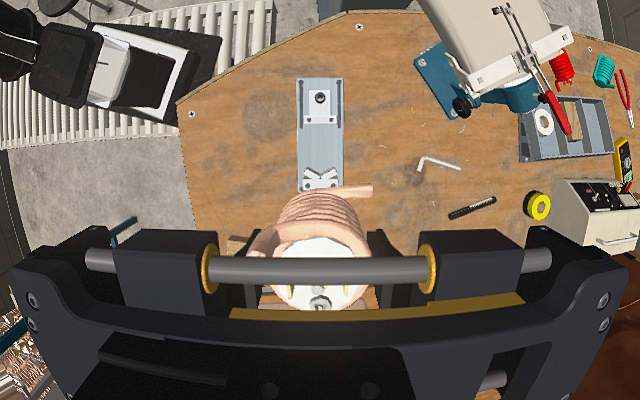

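```bash
python3 - <<'E'
from h import *
t=np.radians(84.8);R=frame([0,0,-1],[np.cos(t),np.sin(t),0]);plan([.558,-.2313,.09],R)
E
```

```text
turn deg [-0.1  -0.08 -0.22] shift-after mm [ 6.00e+00 -2.00e-01  3.58e+02] shift-before mm [  5.6   0.4 358. ]
```

Emit:
play_rows(
  commands=[
    [-1, 0.001, 0, 0.025, 0, 0, 0],
    [-1, 0.001, 0, 0.045, 0, 0, 0],
    [-1, 0.001, 0, 0.046, 0, 0, 0],
    [-1, 0.001, 0, 0.046, 0, 0, 0],
    [-1, 0.001, 0, 0.046, 0, 0, 0],
    [-1, 0.001, 0, 0.046, 0, 0, 0],
    [-1, 0, 0, 0.046, 0, 0, 0],
    [-1, 0, 0, 0.035, 0, 0, 0],
    [-1, 0, 0, 0.013, 0, 0, 0],
    [-1, 0, 0, 0, 0, 0, 0],
  ],
)

```text
clock: 13.6
position: [0.5562, -0.2309, 0.0979]
eef_rot: [-0.148, -3.133, -0.0]
contact_force: [-0.3, 0.3, -2.4]
width: 0.0546
grip_force: 30.0
```

```bash
python3 - <<'E'
from h import *
t=np.radians(84.8);R=frame([0,0,-1],[np.cos(t),np.sin(t),0]);plan([.558,-.2313,.06],R)
s=readout.read_state();print(s['position'],s['eef_rot'],s['contact_force'])
for n in ('side','scene'):
    p=viewer.camera(n);print(n);det(p,'coil_foot',2);det(p,'coil_strap',2)
    i=p['pixels'];cv2.imwrite(f'pics/{n}4.png',cv2.resize(i[100:220,220:380] if n=='side' else i[200:320,210:370],None,fx=4,fy=4,interpolation=2))
E
```

```text
turn deg [ 0.   -0.31 -0.22] shift-after mm [-1.9 -0.3 37.9] shift-before mm [-2.1 -0.3 37.9]
[ 0.55616577 -0.2308572   0.09791259] [-1.48313408e-01 -3.13267554e+00 -4.76806486e-04] [-0.32150949  0.30813065 -2.37322424]
side
coil_foot boxes_of 0.81 [0.3704 0.3656 0.0403] px [325. 265.]
coil_foot boxes_of 0.77 [0.364  0.5408 0.0386] px [317. 307.]
coil_foot spot_point 0.87 [0.4059 0.505  0.025 ] px [305. 299.]
coil_foot spot_point 0.59 [0.337  0.3344 0.0278] px [336. 262.]
coil_strap boxes_of 0.91 [0.3735 0.3671 0.0402] px [324. 265.]
coil_strap boxes_of 0.60 [0.3695 0.5445 0.0425] px [315. 306.]
coil_strap spot_point 0.58 [0.3627 0.5035 0.0259] px [319. 300.]
coil_strap spot_point 0.49 [ 0.5903 -0.2338  0.0916] px [297. 152.]
scene
coil_foot boxes_of 0.75 [0.3828 0.3414 0.0419] px [353. 156.]
coil_foot boxes_of 0.68 [ 0.5807 -0.2419  0.1193] px [280. 268.]
coil_foot spot_point 0.82 [0.3325 0.332  0.0266] px [342. 154.]
coil_foot spot_point 0.56 [0.4081 0.5067 0.0285] px [382. 141.]
coil_strap boxes_of 0.81 [0.3747 0.5127 0.0428] px [377. 134.]
coil_strap boxes_of 0.76 [ 0.5774 -0.2389  0.1202] px [279. 267.]
coil_strap spot_point 0.81 [ 0.5929 -0.2316  0.0958] px [286. 272.]
coil_strap spot_point 0.72 [0.3528 0.3798 0.0207] px [353. 151.]
```

View pics/scene4.png

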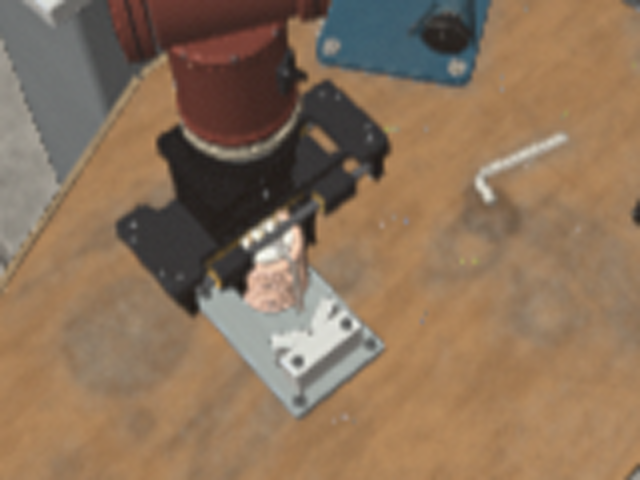

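The scene picture shows the coil hanging above the deck in front of the V at crop (275,285), strap side (302,280) facing the V block at (320,340). Lowering.

Emit:
play_rows(
  commands=[
    [-1, 0, 0, 0.008, 0, 0, 0],
    [-1, 0, 0, 0.008, 0, 0, 0],
    [-1, 0, 0, 0.008, 0, 0, 0],
    [-1, 0, 0, 0.007, 0, 0, 0],
    [-1, 0, 0, 0.004, 0, 0, 0],
    [-1, 0, 0, 0.002, 0, 0, 0],
    [-1, 0, 0, 0.001, 0, 0, 0],
    [-1, 0, 0, 0, 0, 0, 0],
    [-1, 0, 0, 0, 0, 0, 0],
    [-1, 0, 0, 0, 0, 0, 0],
  ],
)

```text
clock: 15.1
position: [0.5578, -0.2318, 0.0624]
eef_rot: [-0.148, -3.137, 0.003]
contact_force: [0.4, 0.1, -3.2]
width: 0.0545
grip_force: 30.0
```

Emit:
play_rows(
  commands=[
    [-1, 0, 0, 0.001, 0, 0, 0],
    [-1, 0, 0, 0.001, 0, 0, 0],
    [-1, 0, 0, 0.001, 0, 0, 0],
    [-1, 0, 0, 0, 0, 0, 0],
    [-1, 0, 0, 0, 0, 0, 0],
    [-1, 0, 0, 0, 0, 0, 0],
    [-1, 0, 0, 0, 0, 0, 0],
    [-1, 0, 0, 0, 0, 0, 0],
    [-1, 0, 0, 0, 0, 0, 0],
    [-1, 0, 0, 0, 0, 0, 0],
  ],
)

```text
clock: 16.1
position: [0.5575, -0.2317, 0.059]
eef_rot: [-0.148, -3.137, 0.003]
contact_force: [0.1, -0.0, -3.4]
width: 0.0545
grip_force: 30.0
```

Emit:
play_rows(
  commands=[
    [-1, 0, 0, 0.001, 0, 0, 0],
    [-1, 0, 0, 0, 0, 0, 0],
    [-1, 0, 0, 0.001, 0, 0, 0],
    [-1, 0, 0, 0, 0, 0, 0],
    [-1, 0, 0, 0.001, 0, 0, 0],
    [-1, 0, 0, 0, 0, 0, 0],
    [-1, 0, 0, 0, 0, 0, 0],
    [-1, 0, 0, 0, 0, 0, 0],
    [-1, 0, 0, 0, 0, 0, 0],
    [-1, 0, 0, 0, 0, 0, 0],
  ],
)

```text
clock: 17.1
position: [0.5576, -0.2317, 0.0561]
eef_rot: [-0.148, -3.137, 0.003]
contact_force: [0.0, -0.3, -2.8]
width: 0.0543
grip_force: 30.0
```

Emit:
play_rows(
  commands=[
    [-1, 0, 0, 0.001, 0, 0, 0],
    [-1, 0, 0, 0, 0, 0, 0],
    [-1, 0, 0, 0.0005, 0, 0, 0],
    [-1, 0, 0, 0, 0, 0, 0],
    [-1, 0, 0, 0, 0, 0, 0],
    [-1, 0, 0, 0, 0, 0, 0],
    [-1, 0, 0, 0, 0, 0, 0],
    [-1, 0, 0, 0, 0, 0, 0],
    [-1, 0, 0, 0, 0, 0, 0],
    [-1, 0, 0, 0, 0, 0, 0],
  ],
)

```text
clock: 18.1
position: [0.5579, -0.2317, 0.056]
eef_rot: [-0.148, -3.137, 0.003]
contact_force: [-3.7, 2.4, 7.7]
width: 0.0544
grip_force: 30.0
```

Emit:
play_rows(
  commands=[
    [-0.2, 0, 0, 0, 0, 0, 0],
    [0.2, 0, 0, 0, 0, 0, 0],
    [0.6, 0, 0, 0, 0, 0, 0],
    [1, 0, 0, 0, 0, 0, 0],
    [1, 0, 0, 0, 0, 0, 0],
    [1, 0, 0, 0, 0, 0, 0],
    [1, 0, 0, 0, 0, 0, 0],
    [1, 0, 0, 0, 0, 0, 0],
    [1, 0, 0, -0.005, 0, 0, 0],
    [1, 0, 0, -0.01, 0, 0, 0],
  ],
)

```text
clock: 19.1
position: [0.5568, -0.2313, 0.0692]
eef_rot: [-0.148, -3.135, 0.001]
contact_force: [0.2, 0.4, 0.3]
width: 0.0867
grip_force: 0.0
```

Emit:
play_rows(
  commands=[
    [1, 0, 0, -0.02, 0, 0, 0],
    [1, 0, 0, -0.03, 0, 0, 0],
    [1, 0, 0, -0.03, 0, 0, 0],
    [1, 0, 0, -0.03, 0, 0, 0],
    [1, 0, 0, -0.03, 0, 0, 0],
    [1, 0.02, 0, 0, 0, 0, 0],
    [1, 0.03, 0, 0, 0, 0, 0],
    [1, 0.03, 0, 0, 0, 0, 0],
    [1, 0.03, 0, 0, 0, 0, 0],
    [1, 0, 0, 0, 0, 0, 0],
  ],
)

```text
clock: 20.1
position: [0.4458, -0.2206, 0.2103]
eef_rot: [-0.15, -3.136, 0.003]
contact_force: [0.5, 0.7, -0.1]
width: 0.0869
grip_force: 0.0
```

```bash
python3 - <<'E'
from h import *
s=readout.read_state();print(s['position'],s['eef_rot'],s['contact_force'])
for n in ('side','scene','wrist'):
    p=viewer.camera(n);print(n)
    for l in ('coil_foot','coil_strap','jaw_post','fixture'): det(p,l,4)
    cv2.imwrite(f'pics/{n}5.png',p['pixels'])
X,c,uv=wcloud(p)
m=(abs(X[:,0]-.47)<.05)&(abs(X[:,1]+.234)<.07)&(X[:,2]>.09)&(X[:,2]<.11);print('post',m.sum(),X[m].mean(0),X[m].min(0),X[m].max(0))
m=(abs(X[:,0]-.56)<.05)&(abs(X[:,1]+.232)<.05)&(X[:,2]>.08)&(X[:,2]<.094);print('top',m.sum(),cv2.minEnclosingCircle(X[m][:,:2].astype(np.float32)),X[m].mean(0))
E
```

```text
[ 0.44575936 -0.22055348  0.21027577] [-1.49877030e-01 -3.13587631e+00  3.02818531e-03] [ 0.53152025  0.72727507 -0.12296445]
side
coil_foot boxes_of 0.75 [ 0.5538 -0.2154  0.0578] px [305. 162.]
coil_foot boxes_of 0.69 [0.3715 0.3691 0.0387] px [324. 266.]
coil_foot boxes_of 0.57 [0.3648 0.5415 0.0393] px [316. 307.]
coil_foot spot_point 0.82 [ 0.5612 -0.2328  0.007 ] px [304. 170.]
coil_foot spot_point 0.70 [0.4078 0.5051 0.0228] px [304. 299.]
coil_foot spot_point 0.59 [0.3367 0.3318 0.0256] px [337. 262.]
coil_strap boxes_of 0.84 [0.3723 0.365  0.0388] px [324. 265.]
coil_strap boxes_of 0.55 [ 0.5542 -0.2137  0.0571] px [304. 162.]
coil_strap spot_point 0.77 [ 0.5903 -0.2347  0.0471] px [297. 161.]
coil_strap spot_point 0.72 [0.3631 0.5011 0.0274] px [319. 299.]
coil_strap spot_point 0.56 [0.3596 0.3802 0.0226] px [327. 272.]
coil_strap spot_point 0.52 [ 5.330e-01  3.542e-01 -1.000e-04] px [276. 265.]
jaw_post spot_point 0.19 [0.5144 0.3497 0.0293] px [282. 258.]
fixture boxes_of 0.78 [ 0.5906 -0.2034  0.0099] px [296. 172.]
fixture boxes_of 0.29 [0.5079 0.3681 0.0581] px [282. 2
[... 1163 characters left out ...]
74.]
fixture spot_point 0.73 [ 0.5641 -0.2331 -0.0041] px [282. 282.]
wrist
coil_foot boxes_of 0.71 [ 0.5496 -0.2289  0.0927] px [320. 293.]
coil_foot spot_point 0.77 [ 0.5573 -0.2317  0.0139] px [318. 265.]
coil_strap boxes_of 0.79 [ 0.5517 -0.228   0.0899] px [321. 294.]
jaw_post boxes_of 0.93 [ 0.463  -0.2241  0.0378] px [317. 197.]
jaw_post spot_point 0.96 [ 0.4549 -0.2188  0.1017] px [322. 206.]
fixture boxes_of 0.79 [ 0.4697 -0.2206  0.0139] px [321. 198.]
post 309 [ 0.453492   -0.22149243  0.09936138] [ 0.44561819 -0.23040223  0.09019607] [ 0.46334786 -0.21341524  0.10224992]
top 812 ((0.559451699256897, -0.2314814329147339), 0.026862451806664467) [ 0.55819833 -0.22964552  0.0903934 ]
```

View pics/wrist5.png

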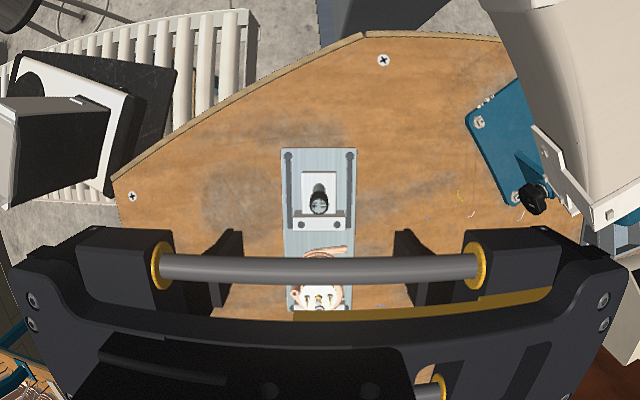

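The wrist picture shows the coil upright at (318,290) in front of the V, and the jaw post cap at (320,205) in line behind it. I'll push the post from behind with shut fingers.

Emit:
play_rows(
  commands=[
    [-1, 0.015, 0, 0, 0, 0, 0],
    [-1, 0.02, 0, 0, 0, 0, 0],
    [-1, 0, 0, 0, 0, 0, 0],
    [-1, 0, 0, 0.02, 0, 0, 0],
    [-1, 0, 0, 0.025, 0, 0, 0],
    [-1, 0, 0, 0.025, 0, 0, 0],
    [-1, 0, 0, 0.025, 0, 0, 0],
    [-1, 0, 0, 0.022, 0, 0, 0],
    [-1, 0, 0, 0.015, 0, 0, 0],
    [-1, 0, 0, 0, 0, 0, 0],
  ],
)

```text
clock: 22.45
position: [0.4121, -0.2168, 0.0755]
eef_rot: [-0.148, -3.133, -0.001]
contact_force: [-0.3, 0.1, 0.5]
width: 0.0149
grip_force: 0.0
```

Emit:
play_rows(
  commands=[
    [-1, -0.005, 0, 0, 0, 0, 0],
    [-1, -0.005, 0, 0, 0, 0, 0],
    [-1, -0.005, 0, 0, 0, 0, 0],
    [-1, -0.005, 0, 0, 0, 0, 0],
    [-1, -0.005, 0, 0, 0, 0, 0],
    [-1, -0.005, 0, 0, 0, 0, 0],
    [-1, -0.004, 0, 0, 0, 0, 0],
    [-1, 0, 0, 0, 0, 0, 0],
    [-1, 0, 0, 0, 0, 0, 0],
    [-1, 0, 0, 0, 0, 0, 0],
  ],
)

```text
clock: 23.45
position: [0.4473, -0.2211, 0.0776]
eef_rot: [-0.148, -3.137, 0.003]
contact_force: [-0.5, 0.7, -0.5]
width: 0.0004
grip_force: 0.2
```

```bash
cat > m.py <<'E'
from h import *
s=readout.read_state();print(s['position'],s['contact_force'])
p=viewer.camera('scene')
for l in ('coil_foot','coil_strap','jaw_post'): det(p,l,4)
X,c=cloud(p)
m=(abs(X[:,0]-.48)<.06)&(abs(X[:,1]+.224)<.03)&(X[:,2]>.02)&(X[:,2]<.05);print('jaw block x max',m.sum(),np.percentile(X[m,0],[5,50,99]))
cv2.imwrite('pics/s%d.png'%(s['clock']*100),cv2.resize(p['pixels'][210:320,220:340],None,fx=5,fy=5,interpolation=2))
E
python3 m.py; ls pics
```

```text
[ 0.44730785 -0.22113779  0.07764745] [-0.49323076  0.73490815 -0.49269057]
coil_foot boxes_of 0.82 [ 0.5698 -0.2406  0.0828] px [279. 272.]
coil_foot boxes_of 0.80 [0.3859 0.3386 0.0377] px [353. 157.]
coil_foot boxes_of 0.57 [0.3866 0.5155 0.0419] px [379. 135.]
coil_foot spot_point 0.67 [0.4085 0.5067 0.0256] px [382. 142.]
coil_foot spot_point 0.65 [0.3339 0.3338 0.0269] px [342. 154.]
coil_foot spot_point 0.60 [ 0.5589 -0.2337  0.0085] px [280. 280.]
coil_strap boxes_of 0.75 [ 0.5658 -0.2398  0.0811] px [278. 271.]
coil_strap boxes_of 0.72 [0.3799 0.5118 0.043 ] px [378. 135.]
coil_strap boxes_of 0.24 [0.5203 0.3388 0.0651] px [380. 168.]
coil_strap spot_point 0.77 [0.3551 0.3769 0.0228] px [353. 152.]
coil_strap spot_point 0.74 [ 0.5879 -0.2312  0.0493] px [286. 279.]
coil_strap spot_point 0.70 [0.35   0.498  0.0273] px [370. 136.]
jaw_post boxes_of 0.76 [ 0.4762 -0.2295  0.0317] px [263. 260.]
jaw_post boxes_of 0.74 [0.5142 0.2604 0.0503] px [366. 181.]
jaw_post spot_point 0.54 [ 0.4648 -0.2231  0.0943] px [260. 247.]
jaw block x max 190 [0.45061436 0.47950012 0.51057622]
a.png
b.png
s2345.png
scene1.png
scene4.png
scene5.png
side1.png
side4.png
side5.png
w1.png
w2.png
w3.png
wrist5.png
```

Emit:
play_rows(
  commands=[
    [-1, -0.003, 0, 0, 0, 0, 0],
    [-1, -0.003, 0, 0, 0, 0, 0],
    [-1, -0.003, 0, 0, 0, 0, 0],
    [-1, -0.003, 0, 0, 0, 0, 0],
    [-1, -0.003, 0, 0, 0, 0, 0],
    [-1, -0.003, 0, 0, 0, 0, 0],
    [-1, -0.002, 0, 0, 0, 0, 0],
    [-1, -0.002, 0, 0, 0, 0, 0],
    [-1, 0, 0, 0, 0, 0, 0],
    [-1, 0, 0, 0, 0, 0, 0],
  ],
)

```text
clock: 24.8
position: [0.469, -0.2232, 0.0775]
eef_rot: [-0.148, -3.137, 0.003]
contact_force: [-3.2, 0.9, 1.6]
width: 0.0006
grip_force: 1.9
```

Emit:
play_rows(
  commands=[
    [-1, -0.001, 0, 0, 0, 0, 0],
    [-1, -0.001, 0, 0, 0, 0, 0],
    [-1, -0.001, 0, 0, 0, 0, 0],
    [-1, 0, 0, 0, 0, 0, 0],
    [-1, 0, 0, 0, 0, 0, 0],
    [-1, 0, 0, 0, 0, 0, 0],
    [-1, 0, 0, 0, 0, 0, 0],
    [-1, 0, 0, 0, 0, 0, 0],
    [-1, 0, 0, 0, 0, 0, 0],
    [-1, 0, 0, 0, 0, 0, 0],
  ],
)

```text
clock: 25.8
position: [0.4716, -0.2234, 0.0775]
eef_rot: [-0.148, -3.136, 0.002]
contact_force: [-5.3, 0.6, 2.0]
width: 0.0006
grip_force: 2.5
```

```bash
python3 m.py
```

```text
[ 0.47159795 -0.22339965  0.07751601] [-5.31566323  0.62630769  1.99389442]
coil_foot boxes_of 0.78 [ 0.575  -0.2426  0.0805] px [279. 274.]
coil_foot boxes_of 0.56 [0.3873 0.5143 0.0413] px [379. 136.]
coil_foot spot_point 0.82 [0.3342 0.3321 0.0252] px [342. 154.]
coil_foot spot_point 0.80 [0.4089 0.5077 0.0243] px [382. 142.]
coil_foot spot_point 0.58 [ 0.5676 -0.2368  0.0081] px [281. 282.]
coil_strap boxes_of 0.57 [ 0.5717 -0.2418  0.0815] px [279. 273.]
coil_strap boxes_of 0.51 [0.3841 0.3415 0.0403] px [353. 156.]
coil_strap spot_point 0.78 [ 0.5919 -0.2322  0.0481] px [287. 280.]
coil_strap spot_point 0.68 [0.3545 0.3786 0.025 ] px [353. 151.]
coil_strap spot_point 0.58 [0.3512 0.5007 0.0258] px [370. 136.]
coil_strap spot_point 0.25 [0.5136 0.262  0.0358] px [366. 183.]
jaw_post boxes_of 0.47 [ 0.4963 -0.2362  0.0272] px [266. 266.]
jaw_post spot_point 0.69 [ 0.4869 -0.2269  0.0946] px [264. 251.]
jaw block x max 107 [0.47241297 0.49278052 0.53276948]
```

Emit:
play_rows(
  commands=[
    [-1, -0.001, 0, 0, 0, 0, 0],
    [-1, 0, 0, 0, 0, 0, 0],
    [-1, -0.001, 0, 0, 0, 0, 0],
    [-1, 0, 0, 0, 0, 0, 0],
    [-1, 0, 0, 0, 0, 0, 0],
    [-1, 0, 0, 0, 0, 0, 0],
    [-1, 0, 0, 0, 0, 0, 0],
    [-1, 0, 0, 0, 0, 0, 0],
    [-1, 0, 0, 0, 0, 0, 0],
    [-1, 0, 0, 0, 0, 0, 0],
  ],
)

```text
clock: 27.15
position: [0.4734, -0.2236, 0.0775]
eef_rot: [-0.148, -3.136, 0.002]
contact_force: [-6.3, 0.5, 2.3]
width: 0.0004
grip_force: 2.9
```

Emit:
play_rows(
  commands=[
    [-1, -0.001, 0, 0, 0, 0, 0],
    [-1, 0, 0, 0, 0, 0, 0],
    [-1, 0, 0, 0, 0, 0, 0],
    [-1, 0, 0, 0, 0, 0, 0],
    [-1, 0, 0, 0, 0, 0, 0],
    [-1, 0, 0, 0, 0, 0, 0],
    [-1, 0, 0, 0, 0, 0, 0],
    [-1, 0, 0, 0, 0, 0, 0],
    [-1, 0, 0, 0, 0, 0, 0],
    [-1, 0, 0, 0, 0, 0, 0],
  ],
)

```text
clock: 28.15
position: [0.4735, -0.2236, 0.0775]
eef_rot: [-0.148, -3.134, 0.002]
contact_force: [-10.1, 1.0, 5.4]
width: 0.0002
grip_force: 4.8
```

Emit:
play_rows(
  commands=[
    [-1, -0.001, 0, 0, 0, 0, 0],
    [-1, 0, 0, 0, 0, 0, 0],
    [-1, -0.001, 0, 0, 0, 0, 0],
    [-1, 0, 0, 0, 0, 0, 0],
    [-1, 0, 0, 0, 0, 0, 0],
    [-1, 0, 0, 0, 0, 0, 0],
    [-1, 0, 0, 0, 0, 0, 0],
    [-1, 0, 0, 0, 0, 0, 0],
    [-1, 0, 0, 0, 0, 0, 0],
    [-1, 0, 0, 0, 0, 0, 0],
  ],
)

```text
clock: 29.15
position: [0.4737, -0.2236, 0.0775]
eef_rot: [-0.147, -3.129, 0.001]
contact_force: [-17.5, 1.1, 11.9]
width: 0.0002
grip_force: 8.7
```

```bash
python3 m.py
```

```text
[ 0.47369108 -0.22355121  0.07747237] [-17.48542756   1.06369879  11.92275298]
coil_foot boxes_of 0.88 [ 0.5736 -0.242   0.082 ] px [279. 273.]
coil_foot boxes_of 0.63 [0.3843 0.338  0.0408] px [353. 156.]
coil_foot boxes_of 0.50 [0.3867 0.5146 0.041 ] px [379. 136.]
coil_foot spot_point 0.80 [0.3352 0.3338 0.0279] px [343. 154.]
coil_foot spot_point 0.66 [ 0.5675 -0.2318  0.0078] px [282. 281.]
coil_foot spot_point 0.48 [0.4081 0.5071 0.0276] px [382. 141.]
coil_foot spot_point 0.25 [0.5136 0.2611 0.0368] px [365. 183.]
coil_strap boxes_of 0.80 [ 0.5738 -0.2388  0.0837] px [280. 272.]
coil_strap boxes_of 0.73 [0.3783 0.5146 0.0439] px [378. 134.]
coil_strap boxes_of 0.51 [0.3821 0.3393 0.0375] px [352. 157.]
coil_strap spot_point 0.67 [ 0.5979 -0.2315  0.0461] px [288. 281.]
coil_strap spot_point 0.54 [0.3497 0.4979 0.0279] px [370. 136.]
coil_strap spot_point 0.51 [0.3537 0.3752 0.0219] px [352. 152.]
coil_strap spot_point 0.39 [ 0.5655 -0.2246  0.014 ] px [283. 278.]
jaw_post boxes_of 0.55 [ 0.4977 -0.2369  0.031 ] px [266. 265.]
jaw_post spot_point 0.64 [ 0.4902 -0.2243  0.0992] px [265. 251.]
jaw block x max 114 [0.47420415 0.49614858 0.53467371]
```

Emit:
play_rows(
  commands=[
    [-1, 0.003, 0, 0, 0, 0, 0],
    [-1, 0.007, 0, 0, 0, 0, 0],
    [-1, 0.01, 0, 0, 0, 0, 0],
    [-1, 0.01, 0, 0, 0, 0, 0],
    [-1, 0, 0, -0.01, 0, 0, 0],
    [-1, 0, 0, -0.03, 0, 0, 0],
    [-1, 0, 0, -0.035, 0, 0, 0],
    [-1, 0, 0, -0.035, 0, 0, 0],
    [-1, 0, 0, -0.035, 0, 0, 0],
    [-1, 0, 0, -0.02, 0, 0, 0],
  ],
)

```text
clock: 30.5
position: [0.4486, -0.2217, 0.2473]
eef_rot: [0.148, 3.134, -0.008]
contact_force: [1.2, -0.7, -0.3]
width: 0.0008
grip_force: 0.0
```

```bash
python3 m.py; python3 - <<'E'
from h import *
p=viewer.camera('wrist');det(p,'jaw_post',1);det(p,'coil_foot',1)
X,c,uv=wcloud(p)
m=(abs(X[:,0]-.49)<.03)&(abs(X[:,1]+.234)<.04)&(X[:,2]>.09)&(X[:,2]<.11);print('post',m.sum(),X[m].mean(0),X[m].min(0),X[m].max(0))
m=(abs(X[:,0]-.57)<.05)&(abs(X[:,1]+.232)<.05)&(X[:,2]>.08)&(X[:,2]<.094);print('top',m.sum(),cv2.minEnclosingCircle(X[m][:,:2].astype(np.float32)),X[m].mean(0))
p=viewer.camera('side');det(p,'coil_foot',3);det(p,'coil_strap',3);det(p,'wood_block',1);det(p,'tape_roll',1)
E
ls -t pics|head -1; cp pics/$(ls -t pics|head -1) pics/last.png
```

```text
[ 0.44856208 -0.22169772  0.24727333] [ 1.22555731 -0.68928828 -0.27987909]
coil_foot boxes_of 0.87 [ 0.5732 -0.2427  0.0829] px [279. 273.]
coil_foot boxes_of 0.56 [0.3869 0.5191 0.0384] px [380. 136.]
coil_foot boxes_of 0.56 [0.3853 0.3403 0.0387] px [353. 157.]
coil_foot spot_point 0.91 [ 0.5666 -0.2336  0.0089] px [282. 281.]
coil_foot spot_point 0.72 [0.3342 0.3356 0.0256] px [343. 154.]
coil_strap boxes_of 0.59 [ 0.5745 -0.2377  0.0831] px [280. 272.]
coil_strap boxes_of 0.56 [0.3791 0.5107 0.0412] px [377. 135.]
coil_strap boxes_of 0.53 [0.3841 0.3391 0.0375] px [353. 157.]
coil_strap spot_point 0.70 [ 0.5927 -0.2332  0.0488] px [286. 280.]
coil_strap spot_point 0.57 [0.3527 0.3772 0.0269] px [353. 151.]
coil_strap spot_point 0.56 [0.3518 0.4995 0.0281] px [370. 136.]
jaw_post boxes_of 0.49 [ 0.4958 -0.2348  0.0297] px [266. 265.]
jaw_post spot_point 0.52 [ 0.49  -0.225  0.095] px [265. 251.]
jaw_post spot_point 0.26 [0.5152 0.349  0.0354] px [380. 172.]
jaw block x max 112 [0.47465343 0.49624033 0.53436635]
jaw_post boxes_of 0.62 [ 0.481  -0.2212  0.0296] px [320. 205.]
jaw_p
[... 565 characters left out ...]
[ 0.5632 -0.2332  0.0075] px [303. 170.]
coil_strap boxes_of 0.97 [0.3705 0.5426 0.0447] px [314. 305.]
coil_strap boxes_of 0.84 [0.3712 0.368  0.0397] px [324. 265.]
coil_strap boxes_of 0.74 [ 0.5589 -0.2142  0.0629] px [303. 161.]
coil_strap spot_point 0.88 [0.359  0.3783 0.0244] px [327. 271.]
coil_strap spot_point 0.82 [ 0.5958 -0.2351  0.0472] px [296. 161.]
wood_block boxes_of 0.63 [0.5071 0.3664 0.0595] px [282. 255.]
wood_block spot_point 0.94 [0.5151 0.3489 0.0341] px [282. 257.]
tape_roll boxes_of 0.66 [0.5138 0.2615 0.0465] px [288. 237.]
tape_roll spot_point 0.74 [0.5186 0.2604 0.0324] px [287. 240.]
s3050.png<stdin>:5: RuntimeWarning: Mean of empty slice.
  ret = um.true_divide(
```

View pics/last.png

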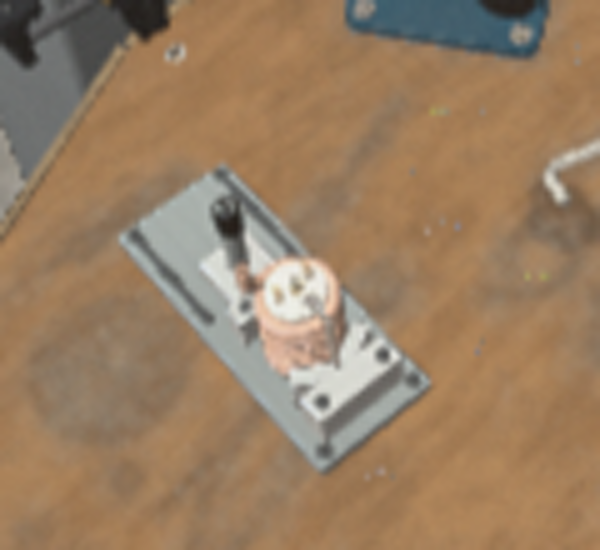

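The picture shows the coil upright in the V at (300,310), strap towards the V block at (345,380), and the jaw closed on it with the post at (228,215). The push stalled at the expected travel with the force rising. The bystanders haven't moved and the arm is clear.

```bash
python3 -c "
from cell import ticket;print(ticket.hand_in())"
```

```text
the job is handed in; nothing more can be done
None
```

The coil stands upright in the V with its strap facing it and the jaw closed on it. The block and tape stayed in the bin, and the job is handed in at about 31 s; the hand-in gave no verdict, and the travel from the pictures is about 48–49 mm (46.5–54 allowed).

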